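# Swap misloaded castings into their own fixture nests

### The arm

A 6-joint arm with a two-finger parallel gripper is mounted at the origin on a cart in front of the work surface, level with it; the furniture and walls round the work are solid. World frame = base frame: x ahead of the robot, y to its left, z up, the work surface at z = 0. Lengths are in m, angles in rad, forces in N, time in s.
With the tool pointing down it reaches from about 0.35 to 0.975 m from the base axis. Payload 17.4 kg.
Tool frame: the origin (TCP) lies between the finger pads; the fingertips stand 22 mm ahead of it and the grasp point (between the pads) lies 3 mm ahead of it (robot.tips_ahead is the z of the fingertips in the tool frame, in m); z points along the fingers, y is the line along which they close (so a half turn about z gives the same grasp; the last joint's range is limited). The gripper opens to 85 mm and grips with 20 to 120 N. Pads are 22 mm wide; open, the fingers measure 114 mm over their backs; the gripper's body (76 mm by 85 mm) begins 54 mm behind the grasp point. The pads swing forward as they close: fully open they stand 13 mm farther back than shut.
Start: joints at [1.262, 0.116, 1.442, -0, 1.584, -0.038], TCP at [0.181, 0.65, 0.253] pointing down, gripper open.
Joint ranges: [-2.83, 2.83], [-0.83, 2.19], [0.07, 2.5], [-1.14, 4.28], [0.01, 3], [-2.97, 2.97]. Speed limits (rad/s): [1.89, 1.89, 2.22, 3.14, 3.14, 3.14].

### API

Orientations are given as [roll, pitch, yaw] about the fixed x, y, z axes, in that order (R = Rz(yaw) Ry(pitch) Rx(roll)).
In Python, from rig import robot, camera, camera_params, workorder gives the robot as it stands.
- The arm moves only by the tool step_arm, never from a script. Its argument "motion" is a list of rows, each a list of 3 entries, a list of its own where there are three numbers: the shift along the tool's x, y, z each as a share of 20 cm, from -1 to 1, then the turn about the tool's z as a share of 180 degrees, from -1 to 1, then the finger opening in mm, from 0 to 85.4. A call has 1 to 20 rows; each row is the pose to reach, as a shift and turn from the pose commanded when the call began, along the tool's axes at that moment, turning the shorter way round; what a row does not reach only later rows make up. A row lasts 1/12 s, in which the tool goes at most 41.7 mm and 7.16 degrees, less where a joint would pass 70% of its speed; a pose out of reach is approached as far as the arm can. A call with a number of a shift or a turn outside -1 to 1 is refused whole. A call with a gripper value outside its range is refused whole. The fingers move at their own pace and stop on an object; "newtons" is the grip in N (left out, the last holds). Time passes only in rows, so rows that repeat a pose let the fingers close. It gives the time, the measured TCP pose, the force, the opening and the grip force at its end, in the units of the state.
- robot.read_state(): the state, without advancing time (a new reading comes with each control period).
- camera(name): name is "side" or "top" or "wrist"; returns (picture, depth): 400x640x3 uint8, red, green, blue; 400x640 float32, m along the optical axis (not along the pixel's ray), 0 where there is no reading.
- camera_params(name): a dict with "vertical_fov" (degrees; the focal length in pixels is half the picture's height over the tangent of half this angle, whatever the lens; pixels are square), "cx", "cy" (the principal point, pixels), "world_from_camera" (4x4, takes a point from camera to world coordinates); the wrist camera has in their place "hand_eye" (4x4, takes a point from camera to tool coordinates, whose origin is the TCP and whose axes are the flange's). Camera axes: x right, y up, looking along -z (the intrinsics and any distortion apply to the point x, -y, -z); pixel columns grow to the right and rows downward; lengths in m; the calibration is good to about 2 mm. A picture is of the moment at which its call begins: read the wrist's pose just before it. camera_params takes no time and is no camera call.
- workorder.close_job(): hands the job in; it is judged then, once.
The state is a dict: "clock": time; "qpos": joint angles; "joint_vel": joint speeds; "effort": joint torques, N m; "tcp_pos": TCP position; "orientation": TCP orientation; "wrist_force": force on the tool from outside, world axes, zero at the start; "moment": the same for the moment, N m; "grip_width": opening from 0.0 (shut) to 1.0 (fully open); "gripper_force": force on a finger pad.
Only numpy, scipy, OpenCV 4.12 (cv2) and the standard library are available. Lean on these libraries where they do the work, as an engineer would, in place of code of your own. Each camera call takes 0.05 s, during which the arm holds its last target. There are 200 camera calls.

### The job

The four castings on the fixture plate have been loaded into one another's nests. Move each one into the nest that is cut to its shape, so that every casting stands upright and sits fully down on the floor of its own nest; set a casting aside on the free table top where you need the room. Do not tip any casting over, and leave the roll of tape and the pliers where they are.

Things in the scene. Friction and masses are not known exactly. Their poses are not given: they have to be found in the camera images.
- cap: grey cast pipe cap, a round dome on a round skirt, 52 mm across, 43 mm high, flat underside; grasp across its 52 mm, any yaw, 15 to 40 mm above its underside. Origin: centre of its underside, z up. Belongs in nest_cap, any yaw. Starts standing in nest_square_body.
- bar: grey cast bar fitting standing upright, slim, 32 mm across and 73 mm high, flat ends; graspable across its 32 mm. Origin: centre of its underside, z up along it. Belongs in nest_bar (any yaw). At the start it stands in nest_elbow.
- elbow: grey cast 90 degree pipe elbow lying flat, two collared ports facing sideways; in effect a block 54 mm square (56 over the collars), 39 mm high; grasp at its centre across own x or own y. Origin: centre of its underside, z up. Belongs in nest_elbow, sides parallel to the pocket's (any quarter turn). Starts lying on top of nest_bar.
- square_body: grey cast fitting lying flat: square block (its half y 0 to +42 mm) with a round collared spigot (y -42 to 0); 55 mm along own x, 84 along own y, 35 high. Grasp the block at y = +20 mm, closing along x, 55 mm wide. Origin: centre of the underside of its outline, z up. Belongs in nest_square_body, y axis along the pocket's y, either way round. Starts lying on top of nest_cap.
- nest_cap: dark steel nest for the cap, fixed on the plate: a round ring 80 mm across outside on a square foot, with a round pocket 61 mm across at the floor, its mouth flared to 70 mm. Origin: centre of its underside (on the plate's top, 12 mm above the table), z up. Pocket floor 6 mm, rim 16 mm above the origin.
- nest_bar: dark steel nest for the bar, fixed on the plate: the smallest, a round socket 62 mm across outside on a square foot, with a round pocket 41 mm across at the floor, its mouth flared to 49 mm. Origin: centre of its underside (on the plate's top, 12 mm above the table), z up. Pocket floor 6 mm, rim 22 mm above the origin.
- nest_elbow: dark steel nest for the elbow, fixed on the plate: a square frame 82 mm wide outside, pocket 63 x 63 mm at the floor, mouth flared to 72 x 72 mm, sides along own x and y. The nests stand at the corners of a 120 mm square, in any arrangement, sides parallel to the plate's. Origin: centre of its underside (12 mm above the table, on the plate), z up. Pocket floor 6 mm, rim 16 mm above the origin.
- nest_square_body: dark steel nest for the square body, fixed on the plate: an oblong frame 83 x 112 mm outside, pocket 64 mm along own x, 93 mm along own y at the floor, mouth flared to 73 x 102 mm. Origin: centre of its underside (12 mm above the table, on the plate), z up. Pocket floor 6 mm, rim 16 mm above the origin.
- pliers: bystander: pliers with black grips, 201 x 64 x 13 mm, lying on the table near its left edge. Origin: centre of their underside. Leave them alone.
- tape: bystander: roll of black tape lying flat, 68 mm across, 19 mm high, at the table's near right corner. Origin: centre of its underside. Leave it alone. The nests' aluminium plate is 240 x 240 x 12 mm; left and right of it the table top (y = -0.26 to +0.34 m) is free between x = 0.53 and 0.70 m.
Things that resemble listed ones, but are neither listed nor needed, are in the scene too. There is more than one size of the square_body; the one meant has the size given above. There is more than one size of the bar; the job needs the largest.

How it is judged:
At the end, for the whole second after the job is handed in: Each casting is at rest in its own nest: its centre within 8 mm of the nest's centre, its underside within 3 mm of the pocket floor, upright within 0.08 rad (horizontal distance between cap and nest_cap below 0.008 m and z of cap in the frame of nest_cap below 0.009 m and angle between each of cap, bar, elbow, square_body's own z axis and vertical below 0.08 rad and linear speed of each of cap, bar, elbow, square_body below 0.01 m/s and horizontal distance between bar and nest_bar below 0.008 m and z of bar in the frame of nest_bar below 0.009 m and horizontal distance between elbow and nest_elbow below 0.008 m and z of elbow in the frame of nest_elbow below 0.009 m and horizontal distance between square_body and nest_square_body below 0.008 m and z of square_body in the frame of nest_square_body below 0.009 m); the robot touches nothing.
It fails at once if a casting is tipped over (more than 1 rad from upright) (angle between any of cap, bar, elbow, square_body's own z axis and vertical above 1 rad).
It fails at once if the tape or the pliers are moved by more than 20 mm (distance of any of tape, pliers from where it was at the start of the episode above 0.02 m).
It also fails if it takes over 141 s, if anything falls off the work surface, if the arm or the gripper's body presses on something with over 40 N, if the wrist force passes 120 N, or if a joint passes its speed limit or range.

## Working session

There is one attempt and no reset: what is moved stays moved. The work goes in short steps, Python scripts to look and compute and a tool call to move; the robot and the scene stay as the last step left them, time stands still between calls to the robot, and variables do not carry over. Pictures are saved under pics/ and viewed, at most 16 in all, crops included, and the job is handed in when it is done.

Besides the shell and the picture viewer there is one more tool, called as name([rows], argument=value, ...), one row to a line, values as JSON. step_arm: Moves the arm, as the interface text tells. Its arguments: {"type":"object","properties":{"motion":{"type":"array"},"newtons":{"type":"number"}},"required":["motion"]}

```bash
ls; mkdir -p pics
python3 - <<'E'
from rig import robot,camera,camera_params
import cv2,numpy as np
s=robot.read_state();print({k:np.round(v,3).tolist() for k,v in s.items()})
print(robot.tips_ahead)
for n in ['top','side','wrist']:
    p=camera_params(n);print(n,{k:np.round(v,4).tolist() for k,v in p.items()})
for n in ['top','side']:
    im,d=camera(n);cv2.imwrite(f'pics/{n}0.png',im[...,::-1]);np.save(f'{n}0.npy',d);print((d>0).mean())
E
```

```text
pics
{'clock': 0.0, 'qpos': [1.262, 0.117, 1.442, 0.0, 1.584, -0.038], 'joint_vel': [-0.0, 0.0, -0.0, 0.001, -0.002, 0.001], 'effort': [-0.0, -73.198, -63.25, -0.0, 0.006, 0.0], 'tcp_pos': [0.181, 0.65, 0.253], 'orientation': [-3.14, -0.0, 2.871], 'wrist_force': [-0.518, -0.633, -0.072], 'moment': [-0.055, -0.013, 0.018], 'gripper_force': 0.0, 'grip_width': 0.998}
0.022
top {'vertical_fov': 44.5097, 'cx': 325.66, 'cy': 201.9456, 'world_from_camera': [[0.0019, 0.9918, -0.128, 0.3977], [-0.9989, 0.0079, 0.0462, 0.0932], [0.0468, 0.1277, 0.9907, 1.1285], [0.0, 0.0, 0.0, 1.0]]}
side {'vertical_fov': 42.8896, 'cx': 317.261, 'cy': 199.3273, 'world_from_camera': [[0.969, 0.1154, -0.2185, 0.2999], [-0.2466, 0.3929, -0.8859, -0.9367], [-0.0164, 0.9123, 0.4092, 0.5093], [0.0, 0.0, 0.0, 1.0]]}
wrist {'vertical_fov': 69.6568, 'cx': 320.1504, 'cy': 199.6642, 'hand_eye': [[-0.0018, 0.9601, 0.2796, 0.0714], [1.0, 0.0014, 0.0015, -0.0003], [0.001, 0.2796, -0.9601, -0.1212], [0.0, 0.0, 0.0, 1.0]]}
0.99583984375
0.94562890625
```

View pics/top0.png

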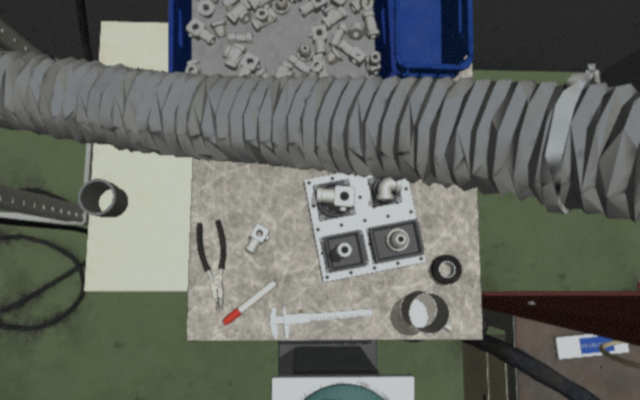

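View pics/side0.png

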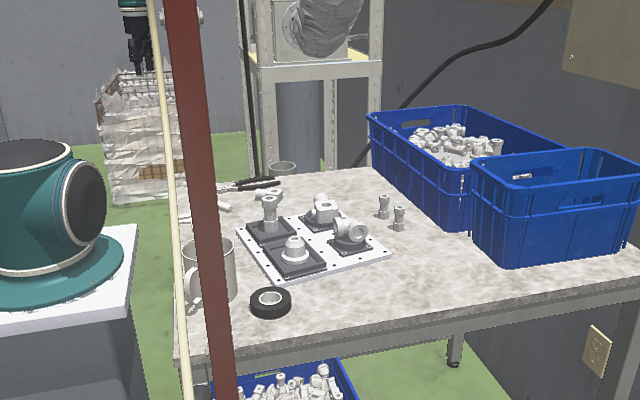

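The top view shows the plate turned about 10°. Nests at about (345,250) hold the bar, (397,240) the cap, (335,197) the square body and (385,188) the elbow. A duct hangs across the far part, and a small look-alike body lies at (258,238). The side view shows two small bars standing at (384,206) and (399,217), beyond the plate. Next I measure with depth from both views.

```bash
cat > h.py <<'E'
import numpy as np,cv2
from scipy.spatial.transform import Rotation as R
from rig import robot,camera,camera_params
def cloud(n,d=None,state=None):
    p=camera_params(n)
    if d is None:
        if n=='wrist': state=robot.read_state()
        im,d=camera(n)
    else: im=None
    f=200/np.tan(np.radians(p['vertical_fov'])/2)
    v,u=np.mgrid[0:400,0:640]
    P=np.stack([(u-p['cx'])/f*d,-(v-p['cy'])/f*d,-d,np.ones_like(d)],-1)
    if n=='wrist':
        T=np.eye(4);T[:3,:3]=R.from_euler('xyz',state['orientation']).as_matrix();T[:3,3]=state['tcp_pos'];T=T@np.array(p['hand_eye'])
    else: T=np.array(p['world_from_camera'])
    W=(P@T.T)[...,:3]; W[d<=0]=np.nan
    return im,W
E
python3 - <<'E'
from h import *
C={n:cloud(n,np.load(n+'0.npy'))[1] for n in ['top','side']}
def at(n,u,v): return np.round(np.nanmedian(C[n][v-1:v+2,u-1:u+2].reshape(-1,3),0),4)
print('duct',[at('top',u,v) for u,v in [(300,80),(300,120),(300,150),(400,120),(400,165),(200,120)]])
print('table',[at('top',u,v) for u,v in [(280,260),(440,300),(230,190)]],[at('side',u,v) for u,v in [(420,260),(330,330)]])
print('plate corners top',[at('top',*q) for q in [(325,277),(424,263),(310,181)]])
print('barpart/cap top',at('top',345,248),at('top',399,238))
print('side bar,cap',at('side',270,198),at('side',294,240))
print('small bars',at('side',384,197),at('side',399,208),'mug',at('side',208,245))
W=np.concatenate([C[n].reshape(-1,3) for n in C])
# duct lowest point over workspace
m=(W[:,0]>.35)&(W[:,0]<.95)&(abs(W[:,1])<.45)&(W[:,2]>.25);print('duct lowest',np.percentile(W[m],[0,1],axis=0))
E
```

```text
duct [array([0.6412, 0.0985, 0.506 ]), array([0.5751, 0.0977, 0.5405]), array([0.5429, 0.0976, 0.5175]), array([ 0.5565, -0.0129,  0.6098]), array([ 0.513 , -0.0186,  0.5762]), array([0.5914, 0.2331, 0.4803])]
table [array([0.4089, 0.1446, 0.0014]), array([ 0.323 , -0.2054,  0.0643]), array([0.5695, 0.262 , 0.0015])] [array([ 0.6902, -0.1657,  0.0015]), array([ 0.4687, -0.3199, -0.0007])]
plate corners top [array([0.3708, 0.0422, 0.0116]), array([ 0.4028, -0.1877,  0.0016]), array([0.5903, 0.0775, 0.0133])]
barpart/cap top [ 0.4356 -0.0006  0.0314] [ 0.4593 -0.1267  0.0182]
side bar,cap [0.434  0.0092 0.0885] [ 0.4544 -0.1327  0.0611]
small bars [0.6865 0.0231 0.0527] [ 0.6982 -0.0339  0.0518] mug [ 0.3    -0.4261  0.234 ]
duct lowest [[ 0.43923063 -0.23058823  0.2944379 ]
 [ 0.45258019 -0.19974205  0.36251127]]
```

step_arm([
  [[0,0,0],0,85],
  [[0,0,0],0,85],
])

```text
clock: 0.27
tcp_pos: [0.1806, 0.6503, 0.253]
orientation: [-3.141, -0.0, 2.871]
wrist_force: [0.2, -0.1, 0.3]
grip_width: 0.997
gripper_force: 0.0
```

Run:
```python
from h import *
print([a for a in dir(robot) if a[0]!='_'])
T=cloud('top',np.load('top0.npy'))[1].reshape(-1,3);S=cloud('side',np.load('side0.npy'))[1].reshape(-1,3)
for y in np.arange(-.35,.7,.1):
    m=(abs(T[:,1]-y)<.02)&(T[:,2]>.25)&(T[:,0]<.8)&(T[:,0]>.3)
    s=(abs(S[:,1]-y)<.03)&(S[:,2]>.25)&(S[:,0]<.8)&(S[:,0]>.3)
    if m.sum(): print(round(y,2),'x',np.percentile(T[m,0],[1,99]).round(3),'z',np.percentile(T[m,2],[1,50,99]).round(3),'side',s.sum(),S[s,2].min().round(3) if s.sum() else '')
```

```text
['PlanningError', 'read_state', 'tips_ahead']
-0.25 x [0.568 0.568] z [0.684 0.684 0.684] side 0 
-0.15 x [0.455 0.586] z [0.62  0.699 0.72 ] side 0 
-0.05 x [0.495 0.616] z [0.553 0.619 0.647] side 0 
0.05 x [0.517 0.638] z [0.499 0.558 0.58 ] side 744 0.413
0.15 x [0.537 0.656] z [0.451 0.511 0.53 ] side 540 0.375
0.25 x [0.553 0.672] z [0.407 0.47  0.485] side 330 0.341
0.35 x [0.572 0.691] z [0.375 0.434 0.45 ] side 182 0.308
0.45 x [0.592 0.718] z [0.356 0.408 0.424] side 40 0.29
0.55 x [0.612 0.734] z [0.343 0.395 0.411] side 6 0.322
```

```bash
cat >> h.py <<'E'
def go(*targets,start=None):
    """targets (x,y,z,yaw): print shares from the current pose"""
    s=robot.read_state();p,o=np.array(s['tcp_pos']),s['orientation']
    M=R.from_euler('xyz',o).as_matrix()
    for t in targets:
        d=M.T@(np.array(t[:3])-p)/.2
        w=(t[3]-o[2]+np.pi)%(2*np.pi)-np.pi
        print('  ',np.round(d,4).tolist(),round(-w/np.pi,4),'' if abs(d).max()<=1 else 'TOO FAR')
E
python3 - <<'E'
from h import *
go((.26,.46,.28,2.871),(.36,.2,.30,2.871),(.40,-.03,.30,-2.98))
E
```

```text
[-0.6373, -0.8108, -0.1346] -0.0001 
   [-1.4669, -1.9297, -0.2341] -0.0001 TOO FAR
   [-1.9672, -2.9843, -0.2336] -0.1376 TOO FAR
```

step_arm([
  [[-0.637,-0.81,-0.135],0,85],
  [[-0.637,-0.81,-0.135],0,85],
  [[-0.637,-0.81,-0.135],0,85],
  [[-0.637,-0.81,-0.135],0,85],
  [[-0.637,-0.81,-0.135],0,85],
  [[-0.637,-0.81,-0.135],0,85],
])

```text
clock: 0.77
tcp_pos: [0.2619, 0.456, 0.2822]
orientation: [3.14, 0.002, 2.868]
wrist_force: [-0.0, -0.6, 0.5]
grip_width: 0.997
gripper_force: 0.0
```

step_arm([
  [[-0.75,-1,-0.1],0,85],
  [[-0.75,-1,-0.1],0,85],
  [[-0.75,-1,-0.1],0,85],
  [[-0.75,-1,-0.1],0,85],
  [[-0.75,-1,-0.1],0,85],
  [[-0.75,-1,-0.1],0,85],
  [[-0.75,-1,-0.1],0,85],
])

```text
clock: 1.35
tcp_pos: [0.353, 0.2223, 0.3014]
orientation: [3.141, 0.002, 2.865]
wrist_force: [-0.5, 0.1, 0.7]
grip_width: 0.992
gripper_force: 0.0
```

step_arm([
  [[-0.58,-1,0],-0.1376,85],
  [[-0.58,-1,0],-0.1376,85],
  [[-0.58,-1,0],-0.1376,85],
  [[-0.58,-1,0],-0.1376,85],
  [[-0.58,-1,0],-0.1376,85],
  [[-0.58,-1,0],-0.1376,85],
  [[-0.58,-1,0],-0.1376,85],
  [[-0.58,-1,0],-0.1376,85],
])

```text
clock: 2.02
tcp_pos: [0.4097, 0.0009, 0.3001]
orientation: [-3.141, -0.0, -2.984]
wrist_force: [-0.1, 0.9, -0.5]
grip_width: 0.995
gripper_force: 0.0
```

Run:
```python
from h import *
s=robot.read_state();print(s['tcp_pos'],s['orientation'],s['qpos'])
im,W=cloud('wrist');cv2.imwrite('pics/w1.png',im[...,::-1]);np.save('w1.npy',W)
```

```text
[0.40970623 0.00091749 0.30011045] [-3.14117838e+00 -3.75894042e-04 -2.98439640e+00] [-5.97226352e-02 -4.89497980e-01  1.89065228e+00 -4.92555335e-04
  1.74071626e+00 -1.78779852e+00]
```

View pics/w1.png

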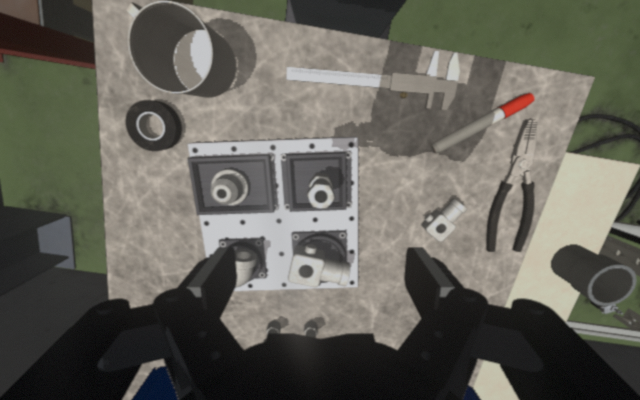

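The wrist view from the robot side shows the whole plate. Nests are centred at about (233,184) with the cap, (319,182) with the bar, (240,260) with the elbow and (318,262) with the square body. The tape is at (153,124), and table left of the plate is free at about (385,230).

```bash
cat > hm.py <<'E'
from h import *
def hmap(W,x0=.34,x1=.74,y0=-.28,y1=.26,r=.001):
    W=W.reshape(-1,3);W=W[np.isfinite(W).all(1)]
    m=(W[:,0]>x0)&(W[:,0]<x1)&(W[:,1]>y0)&(W[:,1]<y1)&(W[:,2]<.15)&(W[:,2]>-.02);W=W[m]
    return W
E
python3 - <<'E'
from hm import *
A={'w':hmap(np.load('w1.npy')),'t':hmap(cloud('top',np.load('top0.npy'))[1]),'s':hmap(cloud('side',np.load('side0.npy'))[1])}
for k,W in A.items():
    # plate: points 0.008..0.016, 
    tb=W[abs(W[:,2])<.006];pl=W[(W[:,2]>.009)&(W[:,2]<.0145)]
    # largest rectangle via raster
    g=np.zeros((400,540),np.uint8);ij=((pl[:,:2]-[.34,-.28])*1000).astype(int);g[ij[:,0].clip(0,399),ij[:,1].clip(0,539)]=255
    g=cv2.morphologyEx(g,cv2.MORPH_CLOSE,np.ones((7,7)));g=cv2.morphologyEx(g,cv2.MORPH_OPEN,np.ones((5,5)))
    n,l,st,_=cv2.connectedComponentsWithStats(g);b=1+st[1:,4].argmax()
    pts=np.argwhere(l==b).astype(np.float32)
    (c,sz,an)=cv2.minAreaRect(pts)
    print(k,'table z',np.median(tb[:,2]).round(4),'plate z',np.median(pl[:,2]).round(4),'centre',np.round(np.array(c)/1000+[.34,-.28],4),'size',np.round(sz,1),'ang',round(an,2))
# height image from wrist + side merged, in world: rows x up, cols y left
H=np.zeros((400,540),np.float32)
for k in 'ws':
    W=A[k];ij=((W[:,:2]-[.34,-.28])*1000).astype(int).clip(0,[399,539]);np.maximum.at(H,(ij[:,0],ij[:,1]),W[:,2])
H=cv2.dilate(H,np.ones((2,2)))[60*0:,:]
img=cv2.applyColorMap((H.clip(0,.1)*2550).astype(np.uint8),cv2.COLORMAP_JET)[::-1,::-1]
cv2.imwrite('pics/hm.png',img)
E
```

```text
w table z 0.0004 plate z 0.0124 centre [ 0.4979 -0.0502] size [240.5 238.8] ang 10.95
t table z 0.0002 plate z 0.0121 centre [ 0.5005 -0.048 ] size [240.2 240. ] ang 10.86
s table z 0.0007 plate z 0.0125 centre [ 0.5533 -0.0439] size [135.9 241. ] ang 9.96
```

View pics/hm.png

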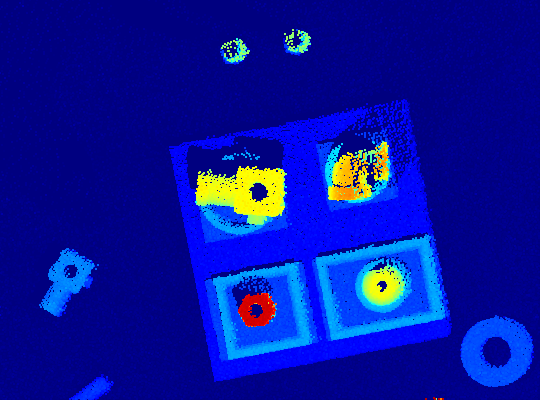

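Run:
```python
from h import *
im,W=cloud('side');cv2.imwrite('pics/s1.png',im[...,::-1]);np.save('s1.npy',W)
im2,W2=cloud('top');cv2.imwrite('pics/t1.png',im2[...,::-1]);np.save('t1.npy',W2)
S0=cloud('side',np.load('side0.npy'))[1]
print('shoulder',S0[150,35],S0[105,88],S0[100,100])
ch=np.hstack([im[:300],im2[:300]])[:,:, ::-1];cv2.imwrite('pics/st.png',cv2.resize(ch,(800,188)))
```

```text
shoulder [ 0.03787716 -0.03286776  0.24363084] [nan nan nan] [-0.20786943  2.20761241 -0.15103225]
```

View pics/s1.png

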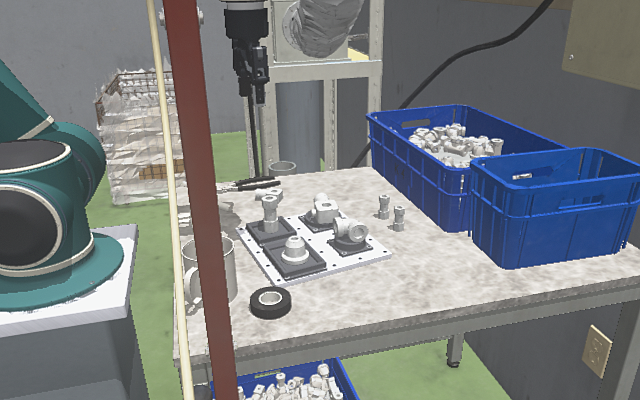

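Run:
```python
from h import *
T=np.load('t1.npy').reshape(-1,3);S=np.load('s1.npy').reshape(-1,3)
T0=cloud('top',np.load('top0.npy'))[1].reshape(-1,3)
ch=abs(T[:,2]-T0[:,2])>.05
for x in np.arange(0,.5,.05):
    m=ch&(abs(T[:,0]-x)<.02)&(abs(T[:,1])<.2)&(T[:,2]>.1)
    if m.sum()>5: print('x',round(x,2),'z',np.percentile(T[m,2],[2,50,99]).round(3),'y',np.percentile(T[m,1],[2,98]).round(3))
m=(abs(S[:,0]-.4)<.15)&(abs(S[:,1])<.12)&(S[:,2]>.2)
for z in np.arange(.26,.6,.02):
    k=m&(abs(S[:,2]-z)<.01)
    if k.sum()>3: print('z',round(z,2),k.sum(),'x',np.percentile(S[k,0],[2,98]).round(3),'y',np.percentile(S[k,1],[2,50]).round(3))
s=S[(abs(S[:,1]-.05)<.03)&(S[:,0]>.48)&(S[:,0]<.7)&(S[:,2]>.3)]
print(len(s), s.min(0) if len(s) else '', s.max(0) if len(s) else '')
```

```text
x 0.25 z [0.564 0.59  0.598] y [-0.052  0.08 ]
x 0.3 z [0.504 0.577 0.604] y [-0.054  0.078]
x 0.35 z [0.519 0.606 0.614] y [-0.058  0.076]
x 0.4 z [0.592 0.616 0.622] y [-0.061  0.08 ]
x 0.45 z [0.579 0.604 0.617] y [-0.062  0.076]
z 0.3 230 x [0.392 0.427] y [-0.057 -0.045]
z 0.32 281 x [0.392 0.427] y [-0.057 -0.045]
z 0.34 310 x [0.387 0.432] y [-0.074 -0.051]
z 0.36 370 x [0.387 0.432] y [-0.073 -0.04 ]
z 0.38 429 x [0.388 0.431] y [-0.07  -0.036]
z 0.4 364 x [0.379 0.435] y [-0.068 -0.034]
z 0.42 539 x [0.373 0.446] y [-0.039 -0.031]
z 0.44 632 x [0.373 0.548] y [-0.038 -0.03 ]
z 0.46 577 x [0.374 0.547] y [-0.043 -0.026]
740 [0.52999864 0.02000552 0.41502338] [0.64708881 0.07997745 0.46088452]
```

View pics/t1.png

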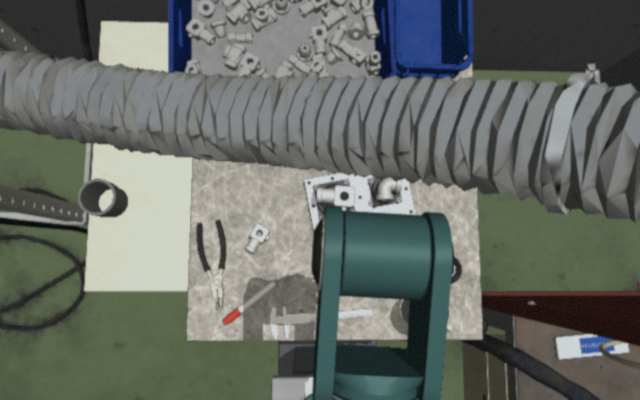

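Wrist-barrel top is about 0.32 m above the TCP, and the duct underside is about 0.43 m near y = 0. So lifts have to stay low under the duct. Now the object poses.

```bash
cat >> hm.py <<'E'
def cluster(W,c,z0,z1,r=.065):
    m=(np.hypot(W[:,0]-c[0],W[:,1]-c[1])<r)&(W[:,2]>z0)&(W[:,2]<z1);return W[m]
def rect(P):
    c,s,a=cv2.minAreaRect((P[:,:2]*1000).astype(np.float32));return np.round(np.array(c)/1000,4),np.round(s,1),round(a,2)
def circ(P):
    A=np.c_[2*P[:,:2],np.ones(len(P))];x=np.linalg.lstsq(A,(P[:,:2]**2).sum(1),rcond=None)[0];return x[:2].round(4)
N=dict(elbow=(.4283,-.0014),square=(.4509,-.1192),cap=(.5461,.0212),bar=(.5687,-.0966))
def report(W):
    for k,c,a,b,f in [('bar','elbow',.082,.1,.04),('cap','square',.03,.07,.05),('capdome','square',.052,.07,.05),('square_body','cap',.05,.08,.065),('elbow','bar',.055,.09,.05)]:
        P=cluster(W,N[c],a,b,f)
        if len(P)>20: print(k,len(P),'ztop',np.percentile(P[:,2],[50,97]).round(4),'rect',*rect(P),'mean',P.mean(0).round(4))
    for k,z in [('elbow',.028),('square',.028)]:
        P=cluster(W,N[k],z-.003,z+.003,.08);print('nest',k,len(P),rect(P))
E
python3 - <<'E'
from hm import *
print('W');report(hmap(np.load('w1.npy')));print('T');report(hmap(cloud('top',np.load('top0.npy'))[1]));print('S');report(hmap(cloud('side',np.load('side0.npy'))[1]))
E
```

```text
W
bar 454 ztop [0.0912 0.0927] rect [0.4289 0.0039] [32.9 29.9] 89.17 mean [0.4281 0.0038 0.0905]
cap 845 ztop [0.0528 0.0621] rect [ 0.4516 -0.1211] [80.5 47.8] 14.21 mean [ 0.4487 -0.1183  0.0492]
capdome 450 ztop [0.0591 0.0624] rect [ 0.4525 -0.1218] [33.7 31.7] 51.33 mean [ 0.4515 -0.1206  0.0583]
square_body 1535 ztop [0.0615 0.0636] rect [0.5446 0.0208] [83.6 55.3] 85.74 mean [0.5447 0.0163 0.06  ]
elbow 434 ztop [0.0678 0.0736] rect [ 0.5631 -0.0826] [46.  26.6] 1.49 mean [ 0.5564 -0.0825  0.0671]
nest elbow 1427 (array([ 0.4503, -0.0135]), array([121.1, 113. ]), 10.89)
nest square 1775 (array([ 0.4488, -0.108 ]), array([ 83.6, 136.5]), 10.97)
T
bar 138 ztop [0.091 0.094] rect [0.4316 0.0065] [32.1 29.8] 89.84 mean [0.4316 0.0061 0.0907]
cap 316 ztop [0.0517 0.0631] rect [ 0.4572 -0.1296] [85.  75.9] 14.83 mean [ 0.4548 -0.1177  0.0478]
capdome 154 ztop [0.0587 0.0634] rect [ 0.4564 -0.1197] [31.1 33.3] 88.91 mean [ 0.4565 -0.1195  0.0582]
square_body 635 ztop [0.0611 0.0659] rect [0.5481 0.0226] [83.8 54.9] 84.27 mean [0.5502 0.0195 0.0604]
elbow 407 ztop [0.0677 0.0745] rec
[... 173 characters left out ...]
-0.1067]), array([ 83. , 135.2]), 11.12)
S
bar 138 ztop [0.0901 0.0927] rect [0.4296 0.0007] [29.8 31. ] 19.02 mean [ 0.4305 -0.0024  0.0889]
cap 424 ztop [0.0475 0.0617] rect [ 0.4608 -0.1316] [33.7 56.9] 81.23 mean [ 0.4539 -0.1346  0.0469]
capdome 164 ztop [0.0579 0.0623] rect [ 0.4554 -0.1268] [31.3 29.1] 25.74 mean [ 0.4548 -0.1297  0.0577]
square_body 431 ztop [0.0607 0.064 ] rect [0.5454 0.0194] [87.7 54.8] 88.67 mean [0.5478 0.0051 0.0594]
elbow 379 ztop [0.067  0.0736] rect [ 0.568  -0.1069] [43.7 65.1] 73.39 mean [ 0.5655 -0.1089  0.066 ]
nest elbow 407 (array([ 0.4327, -0.0202]), array([ 83.5, 118.5]), 10.9)
nest square 624 (array([ 0.4508, -0.1098]), array([ 84.5, 140.4]), 11.49)
```

Run:
```python
from h import *
go((.38,-.06,.25,1.76),(.43,-.11,.15,1.76))
```

```text
[0.1956, -0.2926, 0.2516] 0.4911 
   [-0.011, -0.5796, 0.7515] 0.4911
```

step_arm([
  [[0.196,-0.293,0.25],0.491,85],
  [[0.196,-0.293,0.25],0.491,85],
  [[0.196,-0.293,0.25],0.491,85],
  [[0.196,-0.293,0.25],0.491,85],
  [[-0.01,-0.58,0.75],0.491,85],
  [[-0.01,-0.58,0.75],0.491,85],
  [[-0.01,-0.58,0.75],0.491,85],
  [[-0.01,-0.58,0.75],0.491,85],
  [[-0.01,-0.58,0.75],0.491,85],
  [[-0.01,-0.58,0.75],0.491,85],
  [[-0.01,-0.58,0.75],0.491,85],
  [[-0.01,-0.58,0.75],0.491,85],
  [[-0.01,-0.58,0.75],0.491,85],
  [[-0.01,-0.58,0.75],0.491,85],
  [[-0.01,-0.58,0.75],0.491,85],
])

```text
clock: 3.42
tcp_pos: [0.4301, -0.1095, 0.1504]
orientation: [3.141, -0.0, 1.764]
wrist_force: [-0.2, -0.2, 0.2]
grip_width: 0.993
gripper_force: 0.0
```

Run:
```python
from hm import *
im,W=cloud('wrist');cv2.imwrite('pics/w2.png',im[...,::-1]);np.save('w2.npy',W)
report(hmap(W))
go((.4535,-.1215,.09,1.76),(.4535,-.1215,.053,1.76))
```

```text
bar 2233 ztop [0.0913 0.0928] rect [0.43   0.0039] [30.2 33.8] 60.91 mean [0.4297 0.0037 0.0908]
cap 2010 ztop [0.0538 0.0621] rect [ 0.4502 -0.1184] [77.7 62.9] 12.31 mean [ 0.4521 -0.1169  0.0501]
capdome 1156 ztop [0.0594 0.0624] rect [ 0.4542 -0.1219] [34.3 33.2] 34.3 mean [ 0.4533 -0.1196  0.0583]
square_body 7813 ztop [0.0615 0.0636] rect [0.5452 0.0203] [83.9 55.8] 87.1 mean [0.5459 0.016  0.06  ]
elbow 3621 ztop [0.0682 0.0736] rect [ 0.568  -0.0971] [54.6 55.8] 1.0 mean [ 0.5629 -0.0971  0.0673]
nest elbow 4743 (array([ 0.4323, -0.0174]), array([ 83.3, 113. ]), 10.82)
nest square 4264 (array([ 0.4497, -0.1081]), array([ 83.4, 136.9]), 11.01)
   [-0.0804, 0.1035, 0.302] 0.0013 
   [-0.0804, 0.1034, 0.487] 0.0013
```

View pics/w2.png

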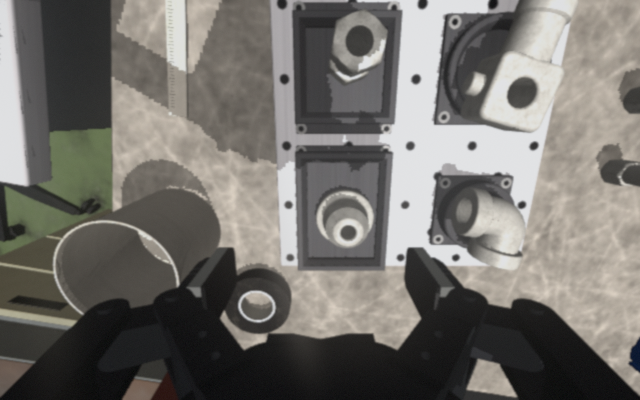

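Wrist view from the left: the cap at (345,218) in the square-body pocket, the bar at (360,40), the square body at (520,90) and the elbow at (487,222). Positions agree with the first view within 1.5 mm. Going to grasp the cap.

step_arm([
  [[-0.08,0.103,0.3],0,85],
  [[-0.08,0.103,0.3],0,85],
  [[-0.08,0.103,0.487],0,85],
  [[-0.08,0.103,0.487],0,85],
  [[-0.08,0.103,0.487],0,85],
  [[-0.08,0.103,0.487],0,85],
  [[-0.08,0.103,0.487],0,40],
  [[-0.08,0.103,0.487],0,40],
  [[-0.08,0.103,0.487],0,40],
  [[-0.08,0.103,0.487],0,40],
  [[-0.08,0.103,0.487],0,40],
  [[-0.08,0.103,0.487],0,40],
  [[-0.08,0.103,0.487],0,40],
  [[-0.08,0.103,0.487],0,40],
], newtons=40)

```text
clock: 4.63
tcp_pos: [0.4538, -0.1225, 0.0547]
orientation: [3.14, 0.001, 1.761]
wrist_force: [-4.1, 2.4, 11.4]
grip_width: 0.598
gripper_force: 40.4
```

Run:
```python
from hm import *
print(robot.read_state()['wrist_force'])
go((.4535,-.1215,.12,1.76),(.42,-.02,.17,1.76),(.475,.115,.055,1.76),(.475,.115,.036,1.76))
u=np.array([np.cos(.19),np.sin(.19)]);v=np.array([-u[1],u[0]])
for f in ['w1','w2']:
    W=hmap(np.load(f+'.npy'))
    for k,hu,hv in [('elbow',41,41),('square',41.5,56),('cap',40,40),('bar',31,31)]:
        d=W[:,:2]-N[k];q=np.c_[d@u,d@v]*1000
        zr=.034 if k=='bar' else .028
        m=(abs(W[:,2]-zr)<.0025)&(abs(q[:,0])<hu+8)&(abs(q[:,1])<hv+8)
        q=q[m]
        print(f,k,len(q),np.percentile(q,[.5,99.5],axis=0).round(1).tolist())
```

```text
[-4.09872289  2.39872379 11.35537466]
   [0.0049, -0.0001, -0.3264] 0.0002 
   [0.5347, -0.0683, -0.5771] 0.0002 
   [1.1462, 0.3281, -0.0019] 0.0002 TOO FAR
   [1.1463, 0.3279, 0.0931] 0.0002 TOO FAR
w1 elbow 1059 [[-41.1, -41.4], [40.7, 39.7]]
w1 square 1642 [[-41.5, -56.4], [41.3, 55.5]]
w1 cap 273 [[-40.0, -28.7], [38.3, 38.2]]
w1 bar 181 [[-31.0, -8.9], [27.5, 30.1]]
w2 elbow 3697 [[-40.2, -41.3], [41.4, 39.7]]
w2 square 3978 [[-40.5, -56.9], [42.1, 55.1]]
w2 cap 1235 [[-39.4, -28.6], [5.3, 38.7]]
w2 bar 830 [[-30.1, -28.6], [27.1, 30.1]]
```

Run:
```python
from hm import *
go((.40,-.02,.165,1.76),(.42,.07,.14,1.76))
```

```text
[0.5536, -0.1665, -0.5523] 0.0002 
   [0.9767, 0.0164, -0.4273] 0.0002
```

step_arm([
  [[0,0,-0.2],0,40],
  [[0,0,-0.4],0,40],
  [[0.1,-0.1,-0.55],0,40],
  [[0.3,-0.16,-0.55],0,40],
  [[0.5,-0.16,-0.55],0,40],
  [[0.7,-0.1,-0.52],0,40],
  [[0.9,0,-0.45],0,40],
  [[0.97,0.016,-0.43],0,40],
  [[0.97,0.016,-0.43],0,40],
])

```text
clock: 5.38
tcp_pos: [0.4192, 0.0719, 0.1382]
orientation: [-3.141, -0.001, 1.764]
wrist_force: [-0.2, -0.5, -2.4]
grip_width: 0.59
gripper_force: 43.4
```

Run:
```python
from hm import *
print(robot.read_state()['grip_width'])
go((.475,.115,.06,1.76),(.475,.115,.039,1.76),(.475,.115,.11,1.76),(.41,.05,.16,1.76),(.4295,.003,.12,1.76))
```

```text
0.5903868312324491
   [0.1575, 0.3153, 0.3907] 0.0014 
   [0.1574, 0.3154, 0.4957] 0.0014 
   [0.1577, 0.3151, 0.1407] 0.0014 
   [-0.0985, -0.0665, -0.1093] 0.0014 
   [-0.3481, -0.0159, 0.0905] 0.0014
```

step_arm([
  [[0.158,0.315,0.1],0,40],
  [[0.158,0.315,0.3],0,40],
  [[0.158,0.315,0.39],0,40],
  [[0.158,0.315,0.46],0,40],
  [[0.158,0.315,0.495],0,40],
  [[0.158,0.315,0.495],0,40],
  [[0.158,0.315,0.495],0,85],
  [[0.158,0.315,0.495],0,85],
  [[0.158,0.315,0.495],0,85],
  [[0.158,0.315,0.495],0,85],
  [[0.158,0.315,0.3],0,85],
  [[0.158,0.315,0.05],0,85],
  [[0,0.1,0],0,85],
  [[-0.2,0,0],0,85],
  [[-0.346,-0.014,0],0,85],
  [[-0.346,-0.014,0.05],0,85],
])

```text
clock: 6.72
tcp_pos: [0.4301, -0.0045, 0.132]
orientation: [3.137, 0.003, 1.757]
wrist_force: [0.5, 0.6, 0.6]
grip_width: 0.995
gripper_force: 0.0
```

Run:
```python
from hm import *
im,W=cloud('wrist');cv2.imwrite('pics/w3.png',im[...,::-1]);np.save('w3.npy',W)
W=hmap(W);report(W)
P=cluster(W,(.475,.115),.02,.06,.05);print('cap aside',len(P),P[:,2].max() if len(P) else '',rect(P) if len(P) else '')
go((.4295,.0035,.09,1.76),(.4295,.0035,.068,1.76))
```

```text
bar 1770 ztop [0.0913 0.0927] rect [0.4297 0.0044] [29.9 33.5] 0.55 mean [0.4295 0.0057 0.0906]
square_body 6400 ztop [0.0616 0.0635] rect [0.5452 0.021 ] [83.7 55.1] 85.85 mean [0.5452 0.019  0.06  ]
elbow 491 ztop [0.0699 0.0739] rect [ 0.5849 -0.1106] [29.6 23.2] 81.44 mean [ 0.5815 -0.1114  0.0701]
nest elbow 3967 (array([ 0.4317, -0.017 ]), array([ 82.3, 113. ]), 10.85)
nest square 1697 (array([ 0.4451, -0.0857]), array([83.1, 91.5]), 11.12)
cap aside 2375 0.04583928389374792 (array([0.4746, 0.11  ]), array([37.2, 36.6]), 21.96)
   [0.0308, 0.0048, 0.1938] -0.0012 
   [0.0309, 0.0046, 0.3038] -0.0012
```

View pics/w3.png

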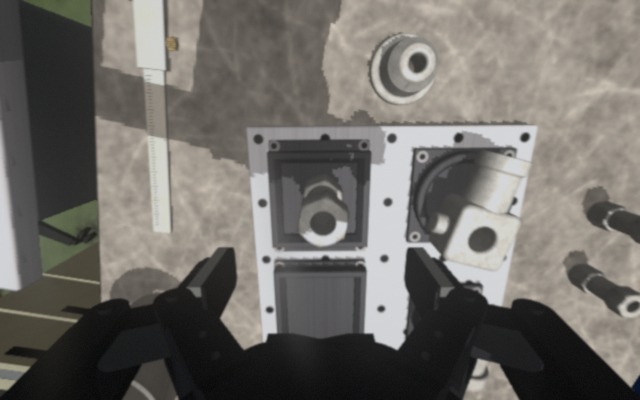

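The cap stands upright on the table at (405,65), about (0.475, 0.112). The bar stands at (323,215). Grasping the bar.

step_arm([
  [[0.038,0.002,0.1],0,85],
  [[0.038,0.002,0.2],0,85],
  [[0.038,0.002,0.304],0,85],
  [[0.038,0.002,0.304],0,85],
  [[0.038,0.002,0.304],0,20],
  [[0.038,0.002,0.304],0,20],
  [[0.038,0.002,0.304],0,20],
  [[0.038,0.002,0.304],0,20],
  [[0.038,0.002,0.304],0,20],
  [[0.038,0.002,0.304],0,20],
  [[0.038,0.002,0.304],0,20],
  [[0.038,0.002,0.304],0,20],
  [[0.038,0.002,0.304],0,20],
])

```text
clock: 7.85
tcp_pos: [0.4295, 0.0079, 0.0693]
orientation: [3.14, 0.0, 1.761]
wrist_force: [-2.5, 2.0, 7.3]
grip_width: 0.36
gripper_force: 39.2
```

Run:
```python
from hm import *
s=robot.read_state();z=s['tcp_pos'][2]
go((.4295,.0035,z+.05,1.76),(.385,.095,z+.03,1.76),(.385,.095,z-.018,1.76))
```

```text
[-0.0215, -0.0037, -0.25] 0.0002 
   [0.4698, -0.1361, -0.1503] 0.0002 
   [0.4698, -0.1365, 0.0897] 0.0002
```

step_arm([
  [[0,0,-0.12],0,20],
  [[0,0,-0.25],0,20],
  [[0.15,-0.05,-0.25],0,20],
  [[0.3,-0.09,-0.2],0,20],
  [[0.47,-0.136,-0.15],0,20],
  [[0.47,-0.136,-0.05],0,20],
  [[0.47,-0.136,0.04],0,20],
  [[0.47,-0.136,0.085],0,20],
  [[0.47,-0.136,0.085],0,20],
  [[0.47,-0.136,0.085],0,20],
  [[0.47,-0.136,0.085],0,20],
])

```text
clock: 8.77
tcp_pos: [0.3848, 0.0948, 0.0516]
orientation: [3.141, 0.0, 1.76]
wrist_force: [-0.1, 0.2, -1.8]
grip_width: 0.364
gripper_force: 40.9
```

Run:
```python
from hm import *
go((.385,.095,.10,1.76),(.385,.095,.13,1.76),(.44,.02,.14,1.70),(.45,-.04,.13,1.7))
```

```text
[0.0007, 0.0011, -0.2422] 0.0 
   [0.0007, 0.0011, -0.3922] 0.0 
   [-0.4193, 0.2007, -0.4421] 0.0191 
   [-0.7234, 0.1933, -0.3921] 0.0191
```

step_arm([
  [[0,0,0],0,60],
  [[0,0,0],0,85],
  [[0,0,0],0,85],
  [[0,0,0],0,85],
  [[0,0,-0.1],0,85],
  [[0,0,-0.24],0,85],
  [[0,0,-0.4],0,85],
  [[0,0,-0.45],0,85],
  [[-0.2,0.1,-0.45],0,85],
  [[-0.4,0.19,-0.44],0,85],
  [[-0.6,0.19,-0.41],0,85],
  [[-0.72,0.19,-0.39],0,85],
  [[-0.72,0.19,-0.39],0,85],
  [[-0.72,0.19,-0.39],0,85],
])

```text
clock: 9.93
tcp_pos: [0.4489, -0.0403, 0.1285]
orientation: [-3.141, -0.0, 1.758]
wrist_force: [-0.0, 0.0, 0.3]
grip_width: 0.998
gripper_force: 0.0
```

Run:
```python
from hm import *
S=cloud('side',np.load('side0.npy'))[1].reshape(-1,3)
for y in np.arange(0,.13,.02):
    s=S[(abs(S[:,1]-y)<.01)&(S[:,0]>.45)&(S[:,0]<.7)&(S[:,2]>.3)]
    if len(s): print(round(y,2),len(s),s[:,2].min().round(3),s[s[:,2].argmin()].round(3),'zmax',s[:,2].max().round(3))
im,W=cloud('wrist');cv2.imwrite('pics/w4.png',im[...,::-1]);np.save('w4.npy',W)
W=hmap(W);report(W)
P=cluster(W,(.385,.091),.06,.09,.04);print('bar aside',len(P),P[:,2].max().round(4) if len(P) else '',rect(P) if len(P) else '')
print(robot.read_state()['effort'])
go((.5587,-.0447,.09,1.5),(.545,.001,.056,1.5))
```

```text
0.0 116 0.453 [0.574 0.001 0.453] zmax 0.462
0.02 217 0.443 [0.58  0.021 0.443] zmax 0.462
0.04 236 0.433 [0.585 0.044 0.433] zmax 0.461
0.06 253 0.424 [0.58  0.068 0.424] zmax 0.46
0.08 252 0.411 [0.588 0.083 0.411] zmax 0.459
0.1 207 0.405 [0.589 0.109 0.405] zmax 0.458
0.12 202 0.395 [0.615 0.125 0.395] zmax 0.457
square_body 7646 ztop [0.0617 0.0637] rect [0.5454 0.0208] [84.1 54.8] 85.51 mean [0.5458 0.0191 0.0602]
nest elbow 4892 (array([ 0.4319, -0.0172]), array([ 83. , 112.6]), 10.77)
nest square 2700 (array([ 0.4491, -0.1062]), array([ 83.3, 133.5]), 11.04)
bar aside 700 0.0759 (array([0.3874, 0.0793]), array([28.8, 10.1]), 12.26)
[ -2.52041057 -31.80439711 -61.18170261  -0.1185477   -0.08110106
  -0.18962713]
   [-0.1289, 0.5346, 0.1937] 0.0825 
   [0.1083, 0.5102, 0.3638] 0.0825
```

View pics/w4.png

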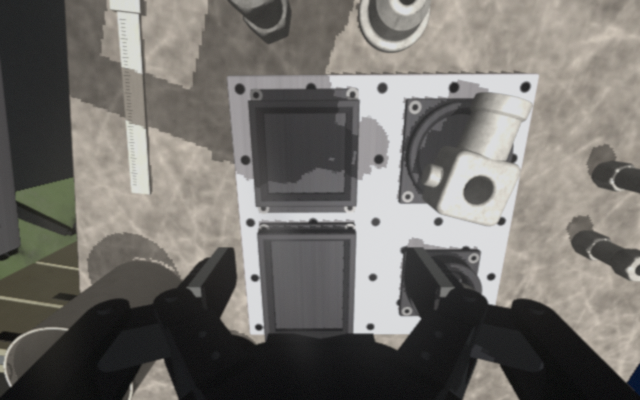

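The bar and cap stand aside at the top edge of the picture. The square body's block is at (480,185), long axis at about 85.7°. I'll descend beside it and slide in, staying low under the duct.

Run:
```python
from hm import *
go((.49,-.045,.105,1.496),(.5418,-.0447,.08,1.496),(.5418,-.0447,.056,1.496),(.5452,.001,.056,1.496))
```

```text
[-0.066, 0.1968, 0.1189] 0.0838 
   [-0.1131, 0.4516, 0.2438] 0.0838 
   [-0.1131, 0.4517, 0.3638] 0.0838 
   [0.1081, 0.5112, 0.3638] 0.0838
```

step_arm([
  [[-0.066,0.197,0.12],0.084,85],
  [[-0.066,0.197,0.12],0.084,85],
  [[-0.09,0.33,0.18],0.084,85],
  [[-0.113,0.452,0.24],0.084,85],
  [[-0.113,0.452,0.3],0.084,85],
  [[-0.113,0.452,0.364],0.084,85],
  [[-0.113,0.452,0.364],0.084,85],
  [[-0.05,0.47,0.364],0.084,85],
  [[0.05,0.495,0.364],0.084,85],
  [[0.108,0.511,0.364],0.084,85],
  [[0.108,0.511,0.364],0.084,85],
  [[0.108,0.511,0.364],0.084,85],
])

```text
clock: 10.98
tcp_pos: [0.5453, 0.0021, 0.0571]
orientation: [3.14, 0.0, 1.498]
wrist_force: [0.4, -0.1, 0.3]
grip_width: 0.996
gripper_force: 0.0
```

Run:
```python
from hm import *
s=robot.read_state();print(s['effort'],s['orientation'])
im,W=cloud('wrist');cv2.imwrite('pics/w5.png',im[...,::-1]);np.save('w5.npy',W)
W=hmap(W);P=cluster(W,N['cap'],.05,.08,.065);print(len(P),rect(P),P[:,1].min(),P[:,1].max())
go((.5452,.001,.056,1.496))
```

```text
[ 1.63302384e+00 -5.38653982e+01 -5.73666394e+01  1.26142837e-01
  3.82289654e-03  2.58307597e-01] [3.14048286e+00 8.40533026e-05 1.49845923e+00]
18188 (array([0.5505, 0.0134]), array([95.8, 88.4]), 46.85) -0.021398835854512077 0.06377509415908411
   [-0.0026, -0.0003, 0.0047] 0.0005
```

View pics/w5.png

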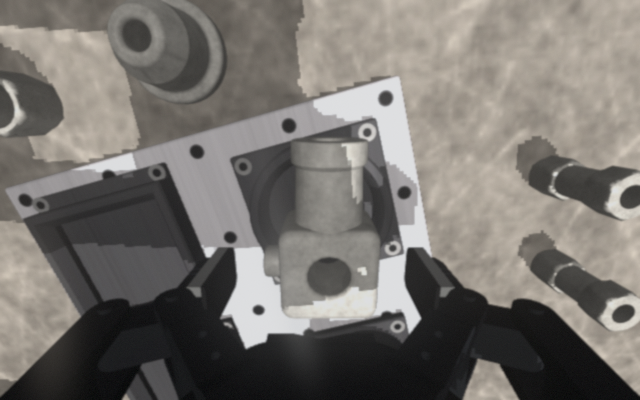

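The block sits centred between the fingers at (330,275) with the spigot pointing away, aligned. Closing.

step_arm([
  [[0,0,0.005],0,85],
  [[0,0,0.005],0,45],
  [[0,0,0.005],0,45],
  [[0,0,0.005],0,45],
  [[0,0,0.005],0,45],
  [[0,0,0.005],0,45],
  [[0,0,0.005],0,45],
  [[0,0,0.005],0,45],
  [[0,0,0.005],0,45],
], newtons=60)

```text
clock: 11.78
tcp_pos: [0.5457, 0.001, 0.0557]
orientation: [3.141, 0.0, 1.497]
wrist_force: [1.5, -2.0, 5.3]
grip_width: 0.623
gripper_force: 63.6
```

Run:
```python
from hm import *
s=robot.read_state();print(s['tcp_pos'],s['effort'])
p=s['tcp_pos']
# offset of body centre along its axis
a=np.array([np.cos(1.497),np.sin(1.497)]);off=(np.array([.5454,.0208])-p[:2])@a;print('off',off)
v=np.array([-.189,.982]);t=np.array([.451,-.120])-off*v;print(t)
go((.545,.001,.075,1.496),(.49,-.005,.08,1.6),(.44,-.03,.09,1.761),(*t,.09,1.761),(*t,p[2]-.0095,1.761))
```

```text
[0.54568276 0.00096969 0.0557368 ] [ 1.45831816e+00 -5.08873415e+01 -5.33954501e+01  6.68970924e-01
  4.05384740e-01 -1.51050661e-02]
off 0.019755488562261548
[ 0.45473379 -0.13939989]
   [-0.0001, -0.0033, -0.0963] 0.0002 
   [-0.0505, -0.2753, -0.1216] -0.0329 
   [-0.1937, -0.5153, -0.1717] -0.0842 
   [-0.7337, -0.4012, -0.1714] -0.0842 
   [-0.7336, -0.4014, 0.0474] -0.0842
```

step_arm([
  [[0,0,-0.05],0,45],
  [[0,0,-0.097],0,45],
  [[0,-0.13,-0.11],0,45],
  [[-0.05,-0.275,-0.13],-0.033,45],
  [[-0.12,-0.4,-0.16],-0.06,45],
  [[-0.194,-0.515,-0.17],-0.084,45],
  [[-0.38,-0.475,-0.17],-0.084,45],
  [[-0.56,-0.44,-0.17],-0.084,45],
  [[-0.734,-0.401,-0.17],-0.084,45],
  [[-0.734,-0.401,-0.17],-0.084,45],
  [[-0.734,-0.401,-0.17],-0.084,45],
  [[-0.734,-0.401,-0.17],-0.084,45],
])

```text
clock: 12.78
tcp_pos: [0.4543, -0.1391, 0.0895]
orientation: [-3.141, -0.0, 1.76]
wrist_force: [-0.2, 0.2, -2.1]
grip_width: 0.622
gripper_force: 64.2
```

Run:
```python
from hm import *
s=robot.read_state();print(s['orientation'])
im,W=cloud('wrist');cv2.imwrite('pics/w6.png',im[...,::-1])
go((.4547,-.1394,.055,1.761),(.4547,-.1394,.0465,1.761))
```

```text
[-3.14135626e+00 -4.48552867e-04  1.75984891e+00]
   [-0.0043, 0.0012, 0.1723] -0.0 
   [-0.0043, 0.0012, 0.2148] -0.0
```

View pics/w6.png

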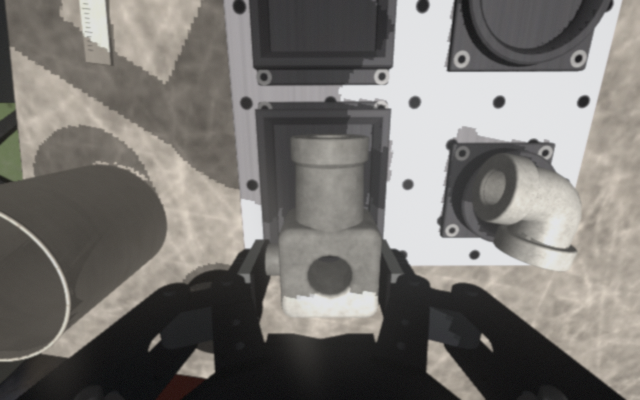

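The body is over its pocket, spigot at (330,180), aligned with the nest. Descending gently.

step_arm([
  [[-0.004,0.001,0.1],0,45],
  [[-0.004,0.001,0.17],0,45],
  [[-0.004,0.001,0.195],0,45],
  [[-0.004,0.001,0.205],0,45],
  [[-0.004,0.001,0.21],0,45],
  [[-0.004,0.001,0.21],0,45],
])

```text
clock: 13.33
tcp_pos: [0.4551, -0.1397, 0.048]
orientation: [3.141, 0.0, 1.761]
wrist_force: [0.1, 0.3, -2.9]
grip_width: 0.622
gripper_force: 64.1
```

step_arm([
  [[0,0,0.005],0,45],
  [[0,0,0.009],0,45],
  [[0,0,0.009],0,45],
  [[0,0,0.009],0,65],
  [[0,0,0.005],0,85],
  [[0,0,0],0,85],
  [[0,0,0],0,85],
  [[0,0,-0.15],0,85],
  [[0,0,-0.35],0,85],
  [[0.25,-0.1,-0.38],0,85],
  [[0.45,-0.12,-0.38],0,85],
  [[0.65,-0.12,-0.38],0,85],
  [[0.65,-0.12,-0.38],0,85],
  [[0.65,-0.12,-0.38],0,85],
])

```text
clock: 14.5
tcp_pos: [0.4063, -0.0148, 0.1238]
orientation: [3.14, 0.0, 1.764]
wrist_force: [-0.7, 0.7, 0.0]
grip_width: 0.995
gripper_force: 0.0
```

Run:
```python
from hm import *
im,W=cloud('wrist');cv2.imwrite('pics/w7.png',im[...,::-1])
W=hmap(W);P=cluster(W,N['square'],.042,.06,.065);print('sq',len(P),np.percentile(P[:,2],[50,97]),rect(P))
im,T=cloud('top');T=hmap(T);P=cluster(T,N['square'],.042,.07,.065);print('sq top',len(P),np.percentile(P[:,2],[50,97]),rect(P))
P=cluster(T,(.475,.113),.03,.06,.04);print('cap top',len(P),rect(P),P[:,2].max(), 'wrist',)
P=cluster(W,(.475,.113),.03,.06,.04);print(len(P),rect(P) if len(P) else '')
P=cluster(W,(.386,.091),.065,.09,.04);print('bar',len(P),rect(P) if len(P)else '')
go((.475,.112,.09,1.761),(.475,.112,.035,1.761))
```

```text
sq 1382 [0.04970788 0.05356047] (array([ 0.4519, -0.0972]), array([44.2, 42. ]), 8.8)
sq top 43 [0.05262592 0.05588823] (array([ 0.4804, -0.1344]), array([ 7.1, 37.5]), 11.15)
cap top 182 (array([0.4764, 0.1118]), array([33.9, 33.6]), 0.65) 0.04776374567164576 wrist
2373 (array([0.4744, 0.1106]), array([35.6, 36.1]), 5.73)
bar 2359 (array([0.3852, 0.0909]), array([29.9, 33.9]), 1.2)
   [0.5681, 0.4564, 0.1676] 0.0002 
   [0.5683, 0.4562, 0.4426] 0.0002
```

The square body's top is at 0.0535, so it is seated. Next the cap: grasp it, then take it to nest_cap.

step_arm([
  [[0.2,0.15,0],0,85],
  [[0.4,0.3,0],0,85],
  [[0.564,0.457,0.1],0,85],
  [[0.564,0.457,0.25],0,85],
  [[0.564,0.457,0.4],0,85],
  [[0.564,0.457,0.44],0,85],
  [[0.564,0.457,0.44],0,85],
  [[0.564,0.457,0.44],0,40],
  [[0.564,0.457,0.44],0,40],
  [[0.564,0.457,0.44],0,40],
  [[0.564,0.457,0.44],0,40],
  [[0.564,0.457,0.44],0,40],
  [[0.564,0.457,0.44],0,40],
  [[0.564,0.457,0.44],0,40],
], newtons=40)

```text
clock: 15.77
tcp_pos: [0.4763, 0.1107, 0.0377]
orientation: [3.138, 0.001, 1.76]
wrist_force: [-1.8, -3.8, 7.4]
grip_width: 0.601
gripper_force: 41.2
```

Run:
```python
from hm import *
s=robot.read_state();p=s['tcp_pos']
u=np.array([.982,.189]);v=np.array([-.189,.982])
off=(np.array([.475,.111])-p[:2])@v*v;t=np.array([.5462,.0206])-off;print('off',off,'t',t)
go((p[0],p[1],p[2]+.035,1.761),(.46,.05,p[2]+.045,1.761),(*t,p[2]+.042,1.761),(*t,p[2]+.019,1.761))
```

```text
off [-0.00010774  0.00055977] t [0.54630774 0.02004023]
   [-0.0001, 0.0006, -0.175] -0.0003 
   [-0.2828, -0.1363, -0.2252] -0.0003 
   [-0.511, 0.2593, -0.2087] -0.0003 
   [-0.5109, 0.2589, -0.0937] -0.0003
```

step_arm([
  [[0,0,-0.1],0,40],
  [[0,0,-0.18],0,40],
  [[-0.14,-0.07,-0.19],0,40],
  [[-0.283,-0.136,-0.19],0,40],
  [[-0.36,0,-0.175],0,40],
  [[-0.44,0.13,-0.17],0,40],
  [[-0.511,0.259,-0.165],0,40],
  [[-0.511,0.259,-0.165],0,40],
  [[-0.511,0.259,-0.165],0,40],
])

```text
clock: 16.52
tcp_pos: [0.5462, 0.0198, 0.0691]
orientation: [3.141, 0.0, 1.759]
wrist_force: [0.2, -0.1, -1.6]
grip_width: 0.599
gripper_force: 42.8
```

Run:
```python
from hm import *
s=robot.read_state();print(s['effort'])
go((.5463,.02,.0575,1.761))
```

```text
[ -1.21916626 -51.9879806  -61.55284882  -0.08295554  -0.35753936
  -0.14422445]
   [0.0011, 0.0007, 0.0579] -0.0006
```

step_arm([
  [[0.001,0,0.03],0,40],
  [[0.001,0,0.055],0,40],
  [[0.001,0,0.062],0,40],
  [[0.001,0,0.065],0,40],
  [[0.001,0,0.065],0,40],
])

```text
clock: 16.93
tcp_pos: [0.5446, 0.0211, 0.0557]
orientation: [-3.141, 0.0, 1.761]
wrist_force: [-4.8, -0.5, 5.1]
grip_width: 0.599
gripper_force: 43.4
```

step_arm([
  [[0,0,0],0,60],
  [[0,0,0],0,85],
  [[0,0,0],0,85],
  [[0,0,0],0,85],
  [[0,0,0],0,85],
  [[-0.1,0,0],0,85],
  [[-0.2,0,0],0,85],
  [[-0.24,0,0],0,85],
  [[-0.24,0,-0.1],0,85],
  [[-0.26,0,-0.2],0.055,85],
  [[-0.26,0,-0.2],0.055,85],
  [[-0.26,0,-0.2],0.055,85],
])

```text
clock: 17.93
tcp_pos: [0.5556, -0.0304, 0.0964]
orientation: [3.14, 0.0, 1.585]
wrist_force: [0.8, 0.2, -1.2]
grip_width: 0.994
gripper_force: 0.0
```

Run:
```python
from hm import *
im,W=cloud('wrist');cv2.imwrite('pics/w8.png',im[...,::-1]);W=hmap(W)
P=cluster(W,N['cap'],.045,.07,.045);print('cap',len(P),np.percentile(P[:,2],[50,98]),rect(P))
P=cluster(W,N['bar'],.055,.09,.05);print('elbow',len(P),rect(P))
go((.566,-.092,.095,1.587),(.568,-.097,.058,1.587))
```

```text
cap 2790 [0.05890044 0.06249576] (array([0.5444, 0.0216]), array([35.5, 36.2]), 0.57)
elbow 2700 (array([ 0.5676, -0.0843]), array([22.7, 57. ]), 76.41)
   [-0.31, 0.0488, 0.002] 0.0005 
   [-0.3352, 0.0583, 0.187] 0.0005
```

View pics/w8.png

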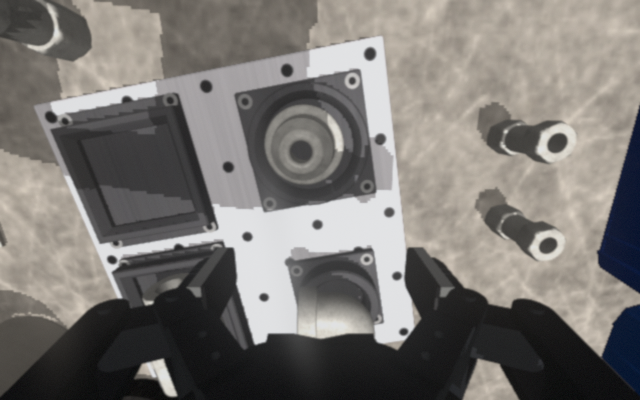

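The cap is seated, top at 0.0625 and centred at (302,150) in its ring. The elbow lies at (340,305). Now grasping the elbow.

step_arm([
  [[-0.17,0.03,0],0,85],
  [[-0.335,0.058,0],0,85],
  [[-0.335,0.058,0],0,85],
  [[-0.335,0.058,0.1],0,85],
  [[-0.335,0.058,0.185],0,85],
  [[-0.335,0.058,0.185],0,85],
  [[-0.335,0.058,0.185],0,85],
  [[-0.335,0.058,0.185],0,45],
  [[-0.335,0.058,0.185],0,45],
  [[-0.335,0.058,0.185],0,45],
  [[-0.335,0.058,0.185],0,45],
  [[-0.335,0.058,0.185],0,45],
  [[-0.335,0.058,0.185],0,45],
  [[-0.335,0.058,0.185],0,45],
], newtons=50)

```text
clock: 19.15
tcp_pos: [0.5685, -0.097, 0.0597]
orientation: [3.14, 0.0, 1.588]
wrist_force: [-0.5, 1.8, 5.7]
grip_width: 0.616
gripper_force: 53.1
```

Run:
```python
from hm import *
s=robot.read_state();p=s['tcp_pos'];print(s['orientation'])
# elbow centre offset along tool x (v-ish); gripped centred along tool y
off=(-.097)-p[1];v=np.array([-.189,.982]);t=np.array([.4284,-.0022])-off*v;print(off,t)
go((p[0],p[1],p[2]+.04,1.587),(.46,-.04,p[2]+.05,1.762),(*t,p[2]+.04,1.762),(*t,p[2]-.0155,1.762))
```

```text
[3.13966857e+00 2.84642984e-04 1.58814283e+00]
1.4420102255691125e-05 [ 0.42840273 -0.00221416]
   [-0.0001, 0.0004, -0.2] 0.0004 
   [0.2944, -0.537, -0.2511] -0.0553 
   [0.486, -0.6918, -0.2015] -0.0553 
   [0.4861, -0.6923, 0.076] -0.0553
```

step_arm([
  [[0,0,-0.1],0,45],
  [[0,0,-0.2],0,45],
  [[0.1,-0.18,-0.22],-0.02,45],
  [[0.2,-0.36,-0.24],-0.055,45],
  [[0.294,-0.537,-0.25],-0.055,45],
  [[0.39,-0.62,-0.23],-0.055,45],
  [[0.486,-0.692,-0.2],-0.055,45],
  [[0.486,-0.692,-0.2],-0.055,45],
  [[0.486,-0.692,-0.1],-0.055,45],
  [[0.486,-0.692,0],-0.055,45],
  [[0.486,-0.692,0.04],-0.055,45],
  [[0.486,-0.692,0.065],-0.055,45],
  [[0.486,-0.692,0.065],-0.055,45],
  [[0.486,-0.692,0.065],-0.055,45],
])

```text
clock: 20.32
tcp_pos: [0.4282, -0.0024, 0.046]
orientation: [3.141, 0.0, 1.76]
wrist_force: [0.7, 0.2, -1.7]
grip_width: 0.62
gripper_force: 54.0
```

Run:
```python
from hm import *
s=robot.read_state();print(s['orientation'])
im,W=cloud('wrist');cv2.imwrite('pics/w9.png',im[...,::-1])
go((.4284,-.0022,.0437,1.762))
```

```text
[3.14119936e+00 1.49235939e-04 1.76046842e+00]
   [0.0006, 0.0009, 0.0122] -0.0005
```

View pics/w9.png

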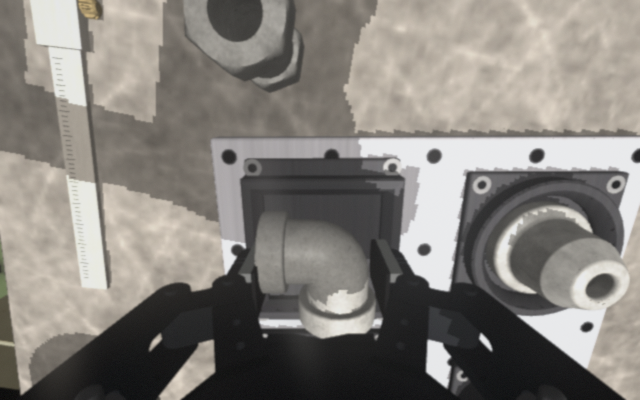

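The elbow is down in its pocket and square to it, with no contact force yet. Lowering the last 2 mm, releasing and moving towards the bar.

step_arm([
  [[0,0,0.006],0,45],
  [[0,0,0.01],0,45],
  [[0,0,0.01],0,45],
  [[0,0,0.01],0,65],
  [[0,0,0.005],0,85],
  [[0,0,0],0,85],
  [[0,0,0],0,85],
  [[0,0,-0.15],0,85],
  [[0,0,-0.35],0,85],
  [[0,0,-0.43],0,85],
  [[0.2,-0.1,-0.43],0,85],
  [[0.3,-0.2,-0.43],0,85],
  [[0.3,-0.2,-0.43],0,85],
  [[0.3,-0.2,-0.43],0,85],
])

```text
clock: 21.53
tcp_pos: [0.3767, 0.0498, 0.1316]
orientation: [3.14, 0.0, 1.762]
wrist_force: [0.8, -0.1, -0.5]
grip_width: 0.996
gripper_force: 0.0
```

Run:
```python
from hm import *
im,W=cloud('wrist');cv2.imwrite('pics/w10.png',im[...,::-1]);W=hmap(W)
P=cluster(W,N['elbow'],.045,.07,.045);print('elbow',len(P),np.percentile(P[:,2],[50,98]) if len(P) else '',rect(P) if len(P) else '')
im,W=cloud('side');W=hmap(W);P=cluster(W,N['elbow'],.04,.07,.045);print('elbow side',len(P),np.percentile(P[:,2],[50,98]),rect(P))
go((.3853,.0909,.12,1.762),(.3853,.0909,.052,1.762))
```

```text
elbow 2930 [0.05259369 0.05792835] (array([ 0.427, -0.003]), array([54.1, 54.7]), 10.51)
elbow side 325 [0.05087235 0.05800617] (array([ 0.4266, -0.0125]), array([43.9, 72.1]), 75.54)
   [0.1983, 0.0779, 0.0572] -0.0004 
   [0.1983, 0.0778, 0.3972] -0.0004
```

step_arm([
  [[0.1,0.04,0],0,85],
  [[0.198,0.078,0],0,85],
  [[0.198,0.078,0.1],0,85],
  [[0.198,0.078,0.25],0,85],
  [[0.198,0.078,0.39],0,85],
  [[0.198,0.078,0.39],0,85],
  [[0.198,0.078,0.39],0,60],
  [[0.198,0.078,0.39],0,20],
  [[0.198,0.078,0.39],0,20],
  [[0.198,0.078,0.39],0,20],
  [[0.198,0.078,0.39],0,20],
  [[0.198,0.078,0.39],0,20],
  [[0.198,0.078,0.39],0,20],
  [[0.198,0.078,0.39],0,20],
  [[0.198,0.078,0.39],0,20],
], newtons=40)

```text
clock: 22.88
tcp_pos: [0.3858, 0.091, 0.0548]
orientation: [3.139, 0.0, 1.76]
wrist_force: [-1.1, -0.2, 7.7]
grip_width: 0.364
gripper_force: 39.0
```

Run:
```python
from hm import *
s=robot.read_state();p=s['tcp_pos']
v=np.array([-.189,.982]);off=(np.array([.3853,.0909])-p[:2])@v*v;t=np.array([.5688,-.0973])-off;print('off',off,t)
go((p[0],p[1],.14,1.762),(.42,-.04,.145,1.762))
```

```text
off [ 3.40633459e-06 -1.76985215e-05] [ 0.56879659 -0.0972823 ]
   [-0.0001, 0.0009, -0.4262] -0.0005 
   [-0.6757, 0.0454, -0.4509] -0.0005
```

step_arm([
  [[0,0,-0.1],0,20],
  [[0,0,-0.25],0,20],
  [[0,0,-0.426],0,20],
  [[-0.17,0.01,-0.45],0,20],
  [[-0.34,0.02,-0.45],0,20],
  [[-0.51,0.03,-0.45],0,20],
  [[-0.676,0.045,-0.45],0,20],
  [[-0.676,0.045,-0.45],0,20],
  [[-0.676,0.045,-0.45],0,20],
])

```text
clock: 23.63
tcp_pos: [0.4196, -0.0414, 0.1437]
orientation: [3.141, 0.0, 1.757]
wrist_force: [0.4, -0.1, -1.2]
grip_width: 0.362
gripper_force: 40.0
```

Run:
```python
from hm import *
go((.50,-.06,.12,1.762),(.5688,-.0973,.098,1.762),(.5688,-.0973,.075,1.762))
```

```text
[-0.166, 0.3779, 0.1185] -0.0015 
   [-0.4131, 0.6813, 0.2286] -0.0015 
   [-0.4131, 0.6813, 0.3436] -0.0015
```

step_arm([
  [[-0.08,0.19,0.06],-0.001,20],
  [[-0.166,0.378,0.12],-0.001,20],
  [[-0.29,0.53,0.18],-0.001,20],
  [[-0.413,0.681,0.228],-0.001,20],
  [[-0.413,0.681,0.228],-0.001,20],
  [[-0.413,0.681,0.228],-0.001,20],
  [[-0.413,0.681,0.228],-0.001,20],
])

```text
clock: 24.22
tcp_pos: [0.5685, -0.0945, 0.0977]
orientation: [-3.141, -0.0, 1.765]
wrist_force: [0.4, -0.5, -1.1]
grip_width: 0.368
gripper_force: 40.5
```

Run:
```python
from hm import *
im,W=cloud('wrist');cv2.imwrite('pics/w11.png',im[...,::-1]);W=hmap(W)
go((.5688,-.0973,.0735,1.762))
```

```text
[-0.0145, -0.0007, 0.1246] 0.0008
```

View pics/w11.png

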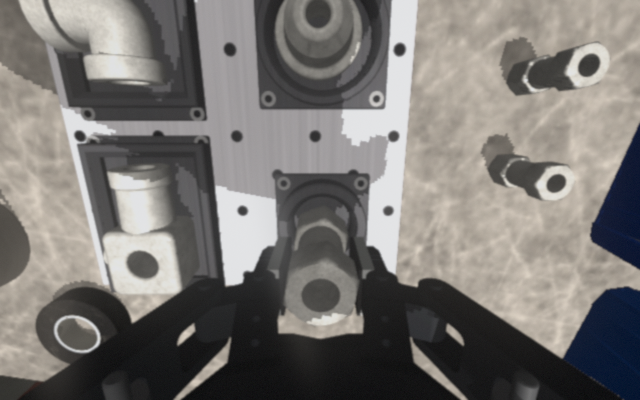

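The bar hangs over its socket, foot at (322,215) centred in the ring; the other three are seated. Lowering.

step_arm([
  [[-0.008,0,0.04],0,20],
  [[-0.008,0,0.08],0,20],
  [[-0.008,0,0.11],0,20],
  [[-0.008,0,0.12],0,20],
  [[-0.008,0,0.12],0,20],
])

```text
clock: 24.68
tcp_pos: [0.5686, -0.0969, 0.0733]
orientation: [-3.141, -0.0, 1.764]
wrist_force: [0.3, 0.4, -1.5]
grip_width: 0.362
gripper_force: 40.5
```

step_arm([
  [[0,0,0.002],0,20],
  [[0,0,0.002],0,50],
  [[0,0,0],0,85],
  [[0,0,0],0,85],
  [[0,0,0],0,85],
  [[0,0,0],0,85],
  [[0,0,-0.1],0,85],
  [[0,0,-0.22],0,85],
  [[-0.1,0,-0.22],0,85],
  [[-0.25,0,-0.22],0,85],
  [[-0.25,-0.2,-0.25],0,85],
  [[-0.2,-0.5,-0.35],0,85],
  [[-0.1,-0.8,-0.5],0,85],
  [[-0.1,-0.8,-0.5],0,85],
  [[-0.1,-0.8,-0.5],0,85],
])

```text
clock: 25.93
tcp_pos: [0.4129, -0.1473, 0.1765]
orientation: [3.139, 0.002, 1.763]
wrist_force: [-0.6, 0.6, 1.5]
grip_width: 0.999
gripper_force: 0.0
```

Run:
```python
from hm import *
im,W=cloud('wrist');im2,S=cloud('side');cv2.imwrite('pics/w12.png',im[...,::-1]);cv2.imwrite('pics/s12.png',cv2.resize(im2[150:300,180:460,::-1],None,fx=2.6,fy=2.6))
for n,A in (('w',hmap(W)),('s',hmap(S))):
    for k,c,a,b,r in [('bar','bar',.08,.1,.035),('cap','cap',.045,.07,.04),('elbow','elbow',.045,.07,.045),('square','square',.045,.06,.06)]:
        P=cluster(A,N[c],a,b,r)
        if len(P)>10: print(n,k,len(P),np.percentile(P[:,2],[50,97]).round(4),*rect(P),'nest',N[c])
```

```text
w bar 1650 [0.0908 0.0925] [ 0.5678 -0.0974] [33.8 30.8] 31.28 nest (0.5687, -0.0966)
w cap 2052 [0.057  0.0621] [0.5432 0.0175] [29.5 36. ] 87.56 nest (0.5461, 0.0212)
w elbow 3241 [0.0528 0.0578] [ 0.4282 -0.0091] [53.2 43.5] 12.08 nest (0.4283, -0.0014)
w square 3625 [0.0521 0.0538] [ 0.4522 -0.1196] [52.3 83.5] 11.11 nest (0.4509, -0.1192)
s bar 182 [0.0893 0.0929] [ 0.5692 -0.1   ] [33. 30.] 33.56 nest (0.5687, -0.0966)
s cap 172 [0.0549 0.0621] [0.5433 0.0138] [31.3 32.6] 37.19 nest (0.5461, 0.0212)
s elbow 257 [0.0524 0.0582] [ 0.4287 -0.0117] [60.4 43.7] 0.49 nest (0.4283, -0.0014)
s square 528 [0.0517 0.0541] [ 0.4536 -0.1221] [52.9 87.8] 8.73 nest (0.4509, -0.1192)
```

View pics/s12.png

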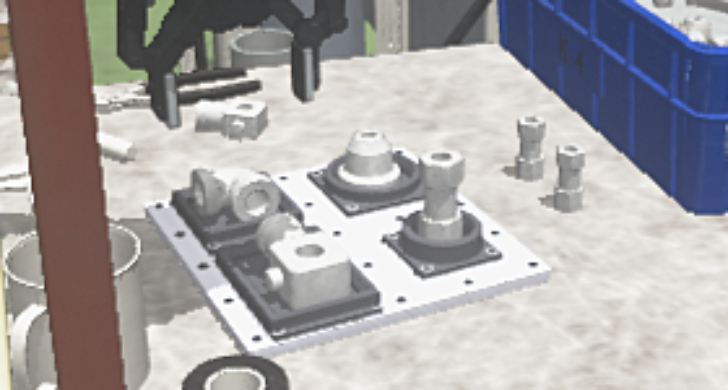

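All four stand seated in their own nests: cap at (370,165), bar at (442,195), elbow at (235,195), square body at (310,265). The tape at (235,380) is undisturbed.

```bash
python3 -c "
from rig import workorder
print(workorder.close_job())"
```

```text
the job is handed in; nothing more can be done
None
```

The job is handed in: cap, bar, elbow and square body each measured upright and fully down in their own nests, and I never went near the tape or pliers; the hand-in call gave no pass/fail result.

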